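# Wedge the split bar mould shut with a mallet

### The job

Pick up the mallet and close the split mould by tapping the wide end of its wedge: give at least three separate short taps, not one long shove (the first tap must not yet shut the mould), drawing the mallet clearly back (about 2 cm) between taps, and go on until the wedge stops advancing and sits tight, so that the mould stays clamped shut. Drive the wedge with the mallet only, never with the gripper; then lay the mallet flat on the bench, let go of it, and leave the beaker, jar and bowl where they are.

Things in the scene. Friction and masses are not known exactly. Their poses are not given: they have to be found in the camera images.
- mould: Split bar mould on a steel plate bolted to the bench; fixed. Origin: under the plate's centre, on the bench. Plate 12 mm thick, x -105 to +85, y -65 to +65 mm, with a runway 50 mm wide (centred on x = -48.5) on to y = -145. Dark keeper bar, behind the wedge's straight face: x about -94 to -70, y -42 to +42. Fixed half and back stop: x 10 to 75. Nothing on it is over 62 mm above the bench.
- jaw: Moving half of the mould: aluminium block 44 x 110 x 46 mm with a dark slanted wedge face on its -x side, sliding in the mould's x. Its origin coincides with that of mould when open (as at the start) and lies 4 mm along the mould's +x when shut against the fixed half. A light spring (2 to 4 N) holds it open.
- wedge: Smooth beech wedge, 160 mm long (its y), 40 high, 37 wide at the butt, 14 at the tip (taper 1:7 on the +x side), 0.14 kg. Origin: underside, butt end, corner of the straight -x side. Its +y is the mould's +y. It lies loose on the plate, tip in the gap; slides freely, then needs a few newtons to close the jaw, then goes hard. It stays where it is driven.
- wedge_butt (a point): Centre of the wedge's wide end face (37 x 40 mm), struck towards the wedge's +y; 32 mm above the bench. It travels 30 to 75 mm in all; the keeper bar is bolted in slots and differs from setup to setup, so the depth at which it goes tight is not known beforehand. When tight it stands 25 mm or more outside the keeper, and a tap of 15 to 20 N moves it under 1.5 mm.
- mallet: Mallet on the bench, 0.3 kg: white square head 40 x 80 x 36 mm (x, y, z; striking faces at its +y and -y ends), light wooden handle along its -x. Origin: centre of the head's underside. Handle 22 mm wide (y), 20 high, axis 18 mm above the underside, from x = -20 to -165, then a pommel 32 wide to x = -187. Grip it firmly from above, across y, at about x = -55.
- mallet_head (a point): Centre of the mallet's head, 40 mm from each striking face.
- beaker: Bystander: glass beaker, 72 mm across, 95 mm high, standing; origin at the centre of its foot.
- jar: Bystander: white jar, 70 mm across, 100 mm high, standing; origin at the centre of its foot.
- bowl: Bystander: steel bowl, 130 mm across, 50 mm high, standing; origin at the centre of its foot.
There are look-alikes about, which are no part of the job. Of the things shaped like the wedge, the beech one is meant.

How it is judged:
By the outcome, as a careful person would: the job done as asked, in the order asked, and still so for the second after the job is handed in, with the robot touching nothing.
It also fails if it takes over 58 s, if anything falls off the work surface, if the arm or the gripper's body presses on something with over 40 N, if the wrist force passes 120 N, or if a joint passes its speed limit or range.

### The arm

A 6-joint arm with a two-finger parallel gripper is mounted at the origin on the work surface. World frame = base frame: x ahead of the robot, y to its left, z up, the work surface at z = 0. Lengths are in m, angles in rad, forces in N, time in s.
With the tool pointing down it reaches from about 0.275 to 0.725 m from the base axis. Payload 5.6 kg.
Tool frame: the origin (TCP) lies between the finger pads; the fingertips stand 25 mm ahead of it and the grasp point (between the pads) lies 6 mm ahead of it; z points along the fingers, y is the direction in which the jaws open and shut (so a half turn about z gives the same grasp; the last joint's range is limited). The gripper opens to 85 mm and grips with 20 to 120 N. Pads are 22 mm wide; open, the fingers measure 114 mm over their backs; the gripper's body (76 mm by 85 mm) begins 54 mm behind the grasp point. The pads swing forward as they close: fully open they stand 13 mm farther back than shut.
Start: joints at [1.602, 0.255, 0.108, 0, -1.424, -0.285], TCP at [0.138, 0.532, 0.256] pointing down, gripper open.
Joint ranges: [-2.95, 2.95], [-1.21, 1.97], [-1.09, 1.5], [-2.87, 1.71], [-2.94, -0.07], [-3.05, 3.05]. Speed limits (rad/s): [2.57, 2.57, 3.14, 3.14, 3.14, 3.14].

### API

Orientations are given as a unit quaternion [w, x, y, z].
In Python, from station import r gives the robot as it stands.
- The arm moves only by the tool drive_tool, never from a script. Its argument "increments" is a list of rows, each a list of 5 numbers: the shift along the world's x, y, z in mm, then the turn about the world's z in degrees, then the finger opening in mm, from 0 to 85.4. A call has 1 to 20 rows; each row is the pose to reach, as a shift and turn from the pose commanded when the call began; what a row does not reach only later rows make up. A row lasts 1/10 s, in which the tool goes at most 50 mm and 8.59 degrees, less where a joint would pass 70% of its speed; a pose out of reach is approached as far as the arm can. A call with a gripper value outside its range is refused whole. The fingers move at their own pace and stop on an object; "squeeze" is the grip in N (left out, the last holds). Time passes only in rows, so rows that repeat a pose let the fingers close. It gives the time, the measured TCP pose, the force and the opening at its end, in the units of the state.
- r.observe(): the state, without advancing time (a new reading comes with each control period).
- r.camera(name): name is "scene" or "top" or "wrist"; returns a dict with "frame" (384x512x3 uint8, blue, green, red), "z_map" (384x512 float32, m along the optical axis (not along the pixel's ray), 0 where there is no reading), "fov_y" (degrees; the focal length in pixels is half the picture's height over the tangent of half this angle, whatever the lens; pixels are square), "cx", "cy" (the principal point, pixels), "extrinsics" (4x4, takes a point from camera to world coordinates); the wrist camera has in their place "T_tool_cam" (4x4, takes a point from camera to tool coordinates, whose origin is the TCP and whose axes are the flange's). Camera axes: x right, y down, z forward; pixel columns grow to the right and rows downward; lengths in m; the calibration is good to about 2 mm. The wrist camera is an equidistant fisheye: a pixel r from the principal point sees the ray r / f radians off the axis. A picture is of the moment at which its call begins: read the wrist's pose just before it.
- r.job_done(): hands the job in, once; it reports no verdict.
The state is a dict: "time_s": time; "qpos": joint angles; "qvel": joint speeds; "effort": joint torques, N m; "position": TCP position; "tool_rot": TCP orientation; "wrist_force": force on the tool from outside, world axes, zero at the start; "moment": the same for the moment, N m; "grip_width": opening from 0.0 (shut) to 1.0 (fully open).
Only numpy, scipy, OpenCV 4.12 (cv2) and the standard library are available. Lean on these libraries where they do the work, as an engineer would, in place of code of your own. Each camera call takes 0.05 s, during which the arm holds its last target.

## Working session

There is one attempt and no reset: what is moved stays moved. The work goes in short steps, Python scripts to look and compute and a tool call to move; the robot and the scene stay as the last step left them, time stands still between calls to the robot, and variables do not carry over. Pictures are saved under pics/ and viewed, and the job is handed in when it is done.

Besides the shell and the picture viewer there is one more tool, called after "Emit:" as a command line: name --pt "numbers of a row" for each row, then --argument value for the rest. drive_tool: Moves the arm, as the interface text tells. Its arguments: {"type":"object","properties":{"increments":{"type":"array","items":{"type":"array","items":{"type":"number"}}},"squeeze":{"type":"number"}},"required":["increments"]}

```bash
mkdir -p pics; ls; cat > h.py <<'E'
import numpy as np,cv2,pickle
from station import r
def snap(n,tag):
    s=r.observe(); c=r.camera(n); c['state']=s
    cv2.imwrite(f'pics/{tag}.png',c['frame']); pickle.dump(c,open(f'pics/{tag}.pkl','wb')); return c
def load(tag): return pickle.load(open(f'pics/{tag}.pkl','rb'))
def ray(c,u,v):
    f=c['frame'].shape[0]/2/np.tan(np.radians(c['fov_y'])/2)
    d=np.array([(u-c['cx'])/f,(v-c['cy'])/f,1.0]); T=np.array(c['extrinsics'])
    return T[:3,3],T[:3,:3]@d
def onz(c,u,v,z):
    o,d=ray(c,u,v); return o+d*(z-o[2])/d[2]
def depthpt(c,u,v):
    o,d=ray(c,u,v); return o+d*c['z_map'][int(v),int(u)]
E
python3 - <<'E'
from h import *
print(r.observe())
for n in('scene','top','wrist'):
    c=snap(n,n+'0'); print(n,c['fov_y'],c['cx'],c['cy'],c.get('extrinsics'))
E
```

```text
pics
{'time_s': 0.0, 'qpos': array([ 1.60158627e+00,  2.55736742e-01,  1.06996971e-01, -4.61346366e-04,
       -1.42391136e+00, -2.84617383e-01]), 'qvel': array([ 6.76634463e-05, -1.44196284e-03, -7.83854486e-04, -1.01009759e-03,
       -2.82183896e-03, -4.57795268e-04]), 'effort': array([-5.72916451e-04, -3.86628985e+01,  2.37943053e+01,  5.36544889e+00,
       -6.19679471e-03,  1.85068762e-05]), 'position': array([0.13793531, 0.53195266, 0.25540022]), 'tool_rot': array([ 9.51723429e-04,  9.91952505e-01, -1.26606934e-01, -7.96776843e-05]), 'wrist_force': array([-0.45418476, -0.26785809, -0.21944481]), 'moment': array([-0.03099722,  0.02792488, -0.02372963]), 'grip_width': 1.0000993968587635}
scene 46.122585964967044 254.33910369886652 190.08670877961148 [[ 0.48831868  0.49303385 -0.7200434   1.50727325]
 [ 0.87236782 -0.25424842  0.41753098 -0.5689871 ]
 [ 0.02278701 -0.83203087 -0.55426112  0.81340084]
 [ 0.          0.          0.          1.        ]]
top 43.71468978122229 255.2196376542551 194.671628695896 [[ 0.00238864 -0.99533973  0.09640083  0.40391321]
 [-0.99976128 -0.00447063 -0.02138696  0.03367452]
 [ 0.02171826 -0.09632673 -0.9951128   1.34974912]
 [ 0.          0.          0.          1.        ]]
wrist 65.70646984690485 254.01871239045994 193.02152712096785 None
```

View pics/scene0.png

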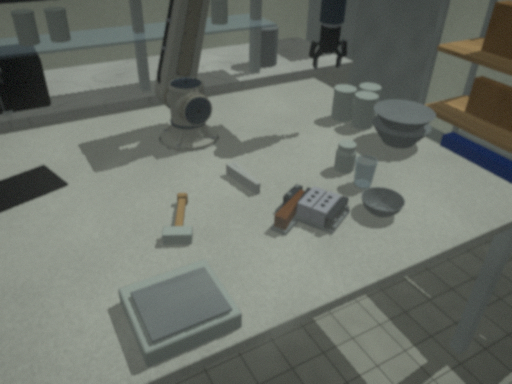

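View pics/top0.png

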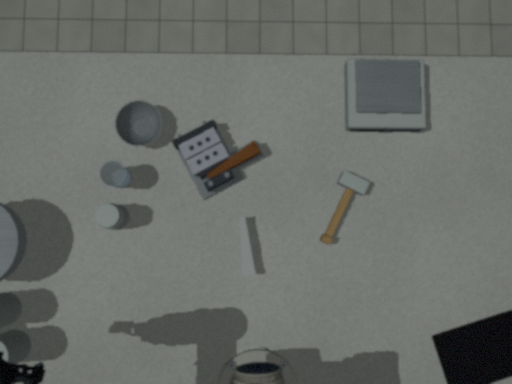

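View pics/wrist0.png

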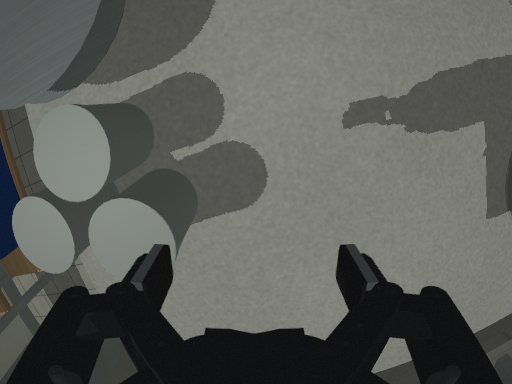

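The top view shows the mould near (208,160), with the beech wedge's butt at about (260,150). The mallet head is at (355,183) with its pommel at (328,240). I'll crop these areas.

```bash
python3 - <<'E'
from h import *
c=load('top0'); f=c['frame']
a=cv2.resize(f[110:210,160:280],None,fx=6,fy=6,interpolation=cv2.INTER_CUBIC)
cv2.imwrite('pics/t_mould.png',cv2.convertScaleAbs(a,alpha=1.4))
a=cv2.resize(f[160:250,310:390],None,fx=6,fy=6,interpolation=cv2.INTER_CUBIC)
cv2.imwrite('pics/t_mal.png',cv2.convertScaleAbs(a,alpha=1.4))
c=load('scene0'); f=c['frame']
a=cv2.resize(f[170:250,150:360],None,fx=3.8,fy=3.8,interpolation=cv2.INTER_CUBIC)
cv2.imwrite('pics/s_mould.png',cv2.convertScaleAbs(a,alpha=1.4))
E
```

```text
(no output)
```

View pics/t_mould.png

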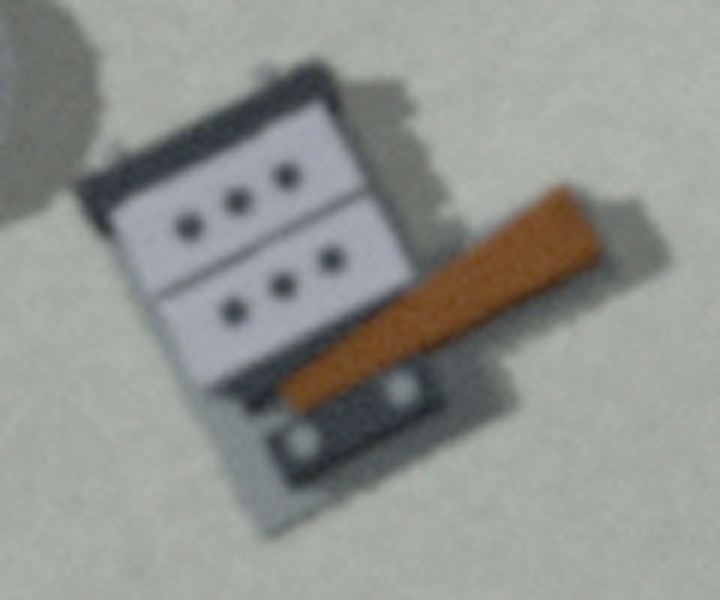

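View pics/t_mal.png

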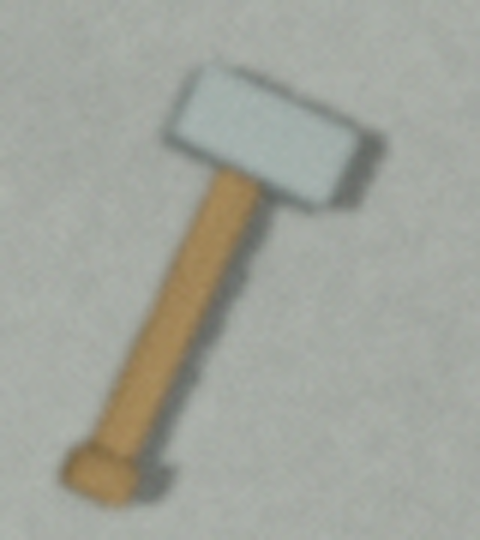

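View pics/s_mould.png

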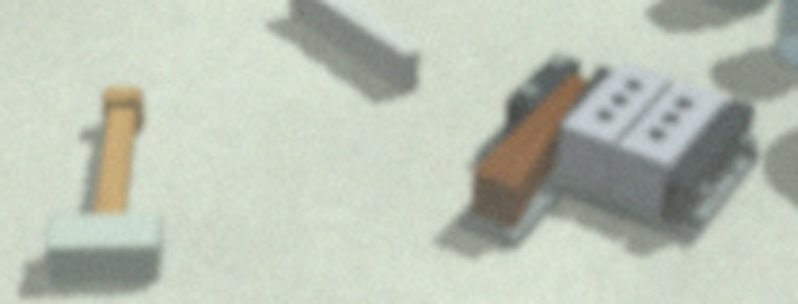

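```bash
cat > m.py <<'E'
from h import *
def comp(m,near=None):
    n,l,s,ce=cv2.connectedComponentsWithStats(m.astype(np.uint8))
    i=max(range(1,n),key=lambda k:s[k,4]); return l==i
def rect(mask,c,z,lab):
    cs,_=cv2.findContours(mask.astype(np.uint8),cv2.RETR_EXTERNAL,cv2.CHAIN_APPROX_NONE)
    k=max(cs,key=cv2.contourArea)[:,0,:]
    P=np.array([onz(c,u,v,z)[:2]*1000 for u,v in k],np.float32)
    R=cv2.minAreaRect(P); B=cv2.boxPoints(R)
    print(lab,'n',mask.sum(),'centre',np.round(R[0],1),'size',np.round(R[1],1),'ang',round(R[2],1)); print(np.round(B,1).tolist())
    return P
E
python3 - <<'E'
from m import *
c=load('top0'); f=c['frame']; hsv=cv2.cvtColor(f,cv2.COLOR_BGR2HSV)
for p in [(222,168),(245,157),(340,210),(327,240),(355,183),(300,250)]: print(p,f[p[1],p[0]],hsv[p[1],p[0]],np.round(depthpt(c,*p),3))
H,S,V=cv2.split(hsv)
def win(m,x0,x1,y0,y1):
    z=np.zeros_like(m); z[y0:y1,x0:x1]=m[y0:y1,x0:x1]; return z
w=comp(win((S>110)&(V>50),200,275,135,195)); P=rect(w,c,.052,'wedge')
hd=comp(win((S>80)&(V>50),310,390,160,250)); P2=rect(hd,c,.028,'handle')
vx=cv2.fitLine(P2,cv2.DIST_L2,0,.01,.01).ravel(); print('handle line',vx)
# head: tall by depth
X=np.array([[depthpt(c,u,v) for u in range(330,385)] for v in range(160,210)])
hm=np.zeros(f.shape[:2],bool); hm[160:210,330:385]=(X[...,2]>.028)
hm&=~((S>80)); hm=comp(cv2.morphologyEx(hm.astype(np.uint8),cv2.MORPH_OPEN,np.ones((3,3)))); rect(hm,c,.036,'head-depth')
g=win((S>25)&(V>150),330,385,160,205)
print(hsv[183,345:372].tolist())
E
```

```text
(222, 168) [26 52 82] [ 14 174  82] [0.602 0.097 0.057]
(245, 157) [32 56 85] [ 14 159  85] [0.634 0.034 0.049]
(340, 210) [ 65  95 114] [ 18 110 114] [ 0.49  -0.23   0.029]
(327, 240) [ 65  94 114] [ 18 110 114] [ 0.407 -0.191  0.04 ]
(355, 183) [122 125 116] [ 80  18 125] [ 0.565 -0.272  0.036]
(300, 250) [117 122 118] [ 54  10 122] [ 0.379 -0.121  0.   ]
wedge n 542 centre [618.3  66.3] size [ 34.6 157.5] ang 34.4
[[559.5, 121.5], [648.5, -8.5], [677.0999755859375, 11.100000381469727], [588.0, 141.0]]
handle n 451 centre [ 474.2 -224.2] size [ 30.7 162.7] ang 62.7
[[394.8999938964844, -200.5], [539.4000244140625, -275.20001220703125], [553.5, -247.89999389648438], [409.0, -173.3000030517578]]
handle line [ 9.0070796e-01 -4.3442506e-01  4.7270959e+02 -2.2196698e+02]
head-depth n 417 centre [ 568.7 -268.6] size [80.5 41.7] ang 63.4
[[532.0, -295.29998779296875], [569.2999877929688, -314.0], [605.2999877929688, -242.0], [568.0, -223.3000030517578]]
[[75, 16, 126], [75, 16, 125], [83, 18, 126], [83, 16, 124], [79, 16, 126], [79, 16, 125], [79, 16, 125], [75, 16, 125], [75, 16, 124], [75, 16, 125], [80, 18, 125], [75, 12, 124], [80, 18, 125], [77, 19, 124], [79, 16, 125], [79, 16, 126], [73, 14, 124], [79, 16, 124], [79, 16, 125], [78, 21, 124], [83, 17, 122], [80, 19, 123], [86, 17, 121], [75, 14, 113], [75, 10, 99], [68, 12, 84], [60, 16, 82]]
```

```bash
python3 - <<'E'
from m import *
c=load('top0'); f=c['frame'].astype(int); hsv=cv2.cvtColor(c['frame'],cv2.COLOR_BGR2HSV); H,S,V=cv2.split(hsv)
print(f[143,200],f[158,205],hsv[143,200],hsv[158,205],np.round(depthpt(c,193,150),3),np.round(depthpt(c,215,170),3),f[183,200])
m=(f[...,0]-f[...,1]>4)&(V>105)
z=np.zeros_like(m); z[115:185,170:240]=m[115:185,170:240]
z=cv2.morphologyEx(z.astype(np.uint8),cv2.MORPH_CLOSE,np.ones((5,5)))
z=comp(z); rect(z,c,.058,'halves')
cv2.imwrite('pics/hm.png',cv2.resize(z.astype(np.uint8)[110:210,160:280]*255,None,fx=4,fy=4))
# wedge edges
w=(S>110)&(V>50); k=np.zeros_like(w); k[135:195,200:275]=w[135:195,200:275]; k=comp(k)
cs,_=cv2.findContours(k.astype(np.uint8),cv2.RETR_EXTERNAL,cv2.CHAIN_APPROX_NONE); 
P=np.array([onz(c,u,v,.052)[:2]*1000 for u,v in cs[0][:,0]],np.float32)
a=cv2.approxPolyDP(cs[0],3,True)[:,0]; print(a.tolist())
for u,v in a: print((u,v),np.round(onz(c,u,v,.052)*1000,1))
th=np.radians(33); ax=np.array([np.sin(th),-np.cos(th)])  # toward butt
for th in np.radians([28,30,32,34]):
    y=np.array([-np.sin(th),np.cos(th)]);x=np.array([np.cos(th),np.sin(th)])
    t=P@y; s=P@x
    L=[];bins=np.arange(t.min()+15,t.max()-15,12)
    lo=[(b+6,s[(t>=b)&(t<b+12)].min()) for b in bins]; hi=[(b+6,s[(t>=b)&(t<b+12)].max()) for b in bins]
    print(round(np.degrees(th)),'len',round(t.max()-t.min(),1),'slopes lo,hi',[np.round(np.polyfit(*np.array(q).T,1)[0],3) for q in(lo,hi)])
E
```

```text
[60 55 51] [83 79 74] [107  38  60] [103  28  83] [0.65  0.176 0.06 ] [0.597 0.116 0.052] [97 95 88]
halves n 1262 centre [649.7 149.7] size [ 89.3 109.5] ang 28.3
[[584.5, 176.6999969482422], [636.4000244140625, 80.4000015258789], [715.0, 122.69999694824219], [663.0999755859375, 219.10000610351562]]
[[258, 148], [251, 143], [207, 175], [214, 176], [257, 154]]
(np.int32(258), np.int32(148)) [658.7  -1.6  52. ]
(np.int32(251), np.int32(143)) [672.5  17.7  52. ]
(np.int32(207), np.int32(175)) [583.  137.6  52. ]
(np.int32(214), np.int32(176)) [580.3 118.5  52. ]
(np.int32(257), np.int32(154)) [641.9   1.2  52. ]
28 len 158.4 slopes lo,hi [np.float64(0.01), np.float64(-0.111)]
30 len 158.3 slopes lo,hi [np.float64(0.046), np.float64(-0.078)]
32 len 158.1 slopes lo,hi [np.float64(0.083), np.float64(-0.044)]
34 len 157.6 slopes lo,hi [np.float64(0.119), np.float64(-0.01)]
```

View pics/hm.png

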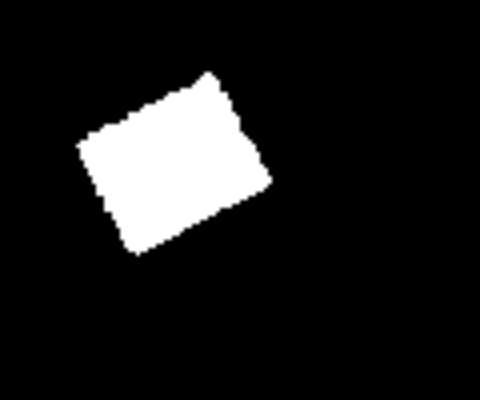

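Emit:
drive_tool --pt "40 -80 0 0 70" --pt "80 -160 0 0 70" --pt "381 -776 -60 -11 70" --pt "381 -776 -60 -11 70" --pt "381 -776 -60 -11 70" --pt "381 -776 -60 -11 70" --pt "381 -776 -60 -11 70" --pt "381 -776 -60 -11 70" --pt "381 -776 -60 -11 70" --pt "381 -776 -60 -11 70" --pt "381 -776 -60 -11 70" --pt "381 -776 -60 -11 70" --pt "381 -776 -60 -11 70" --pt "381 -776 -60 -11 70" --pt "381 -776 -60 -11 70" --pt "381 -776 -60 -11 70" --pt "381 -776 -60 -11 70" --pt "381 -776 -60 -11 70" --pt "381 -776 -60 -11 70" --pt "381 -776 -60 -11 70"

```text
time_s: 2.15
position: [0.5187, -0.2436, 0.1957]
tool_rot: [-0.0, 0.975, -0.221, -0.001]
wrist_force: [0.3, 0.5, 0.8]
grip_width: 0.82
```

```bash
python3 - <<'E'
from m import *
c=snap('wrist','w1'); snap('top','top1'); s=c['state']
print(s['time_s'],s['position'],s['tool_rot'],s['qpos']); print(np.round(c['T_tool_cam'],4))
E
```

```text
2.15 [ 0.5187179  -0.24359428  0.19565252] [-1.43327005e-04  9.75168006e-01 -2.21465371e-01 -6.55467005e-04] [-1.66462210e-01  3.25660065e-01  5.09504445e-02 -3.74598323e-04
 -1.29737925e+00  1.29072602e+00]
[[-2.000e-04 -9.544e-01 -2.984e-01  7.700e-02]
 [ 1.000e+00 -0.000e+00 -5.000e-04 -0.000e+00]
 [ 5.000e-04 -2.984e-01  9.544e-01 -1.175e-01]
 [ 0.000e+00  0.000e+00  0.000e+00  1.000e+00]]
```

View pics/w1.png

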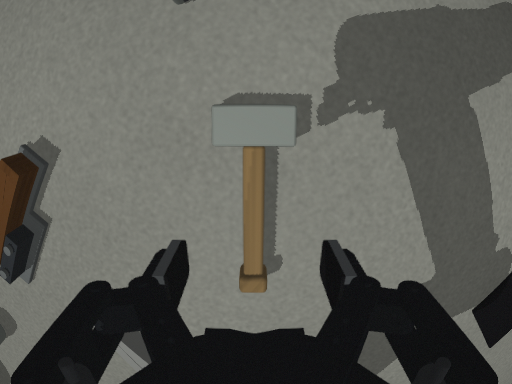

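The wrist view shows the mallet nearly square to the gripper, with its head at (213–296, 105–147) and its handle along column 254. I'll measure it, and the butt in the top view.

```bash
cat >> m.py <<'E'
from scipy.spatial.transform import Rotation as R
def wpt(c,u,v,z):
    s=c['state']; q=s['tool_rot']; Rw=R.from_quat([q[1],q[2],q[3],q[0]]).as_matrix()
    f=c['frame'].shape[0]/2/np.tan(np.radians(c['fov_y'])/2)
    a,b=u-c['cx'],v-c['cy']; rr=np.hypot(a,b); t=rr/f
    d=np.array([a/rr*np.sin(t),b/rr*np.sin(t),np.cos(t)])
    T=np.array(c['T_tool_cam']); o=Rw@T[:3,3]+s['position']; d=Rw@T[:3,:3]@d
    return (o+d*(z-o[2])/d[2])*1000
E
python3 - <<'E'
from m import *
c=load('w1')
for n,u,v,z in [('headTL',213,105,.036),('headTR',296,105,.036),('headBL',212,146,.036),('headBR',296,147,.036),('h1',254,155,.028),('h2',253.5,260,.028),('h3l',243,200,.028),('h3r',264.5,200,.028)]:
    print(n,np.round(wpt(c,u,v,z),1))
a,b=wpt(c,254,155,.028),wpt(c,253.5,260,.028);print(np.degrees(np.arctan2(*(a-b)[[1,0]])))
a,b=wpt(c,213,105,.036),wpt(c,296,105,.036);print(np.degrees(np.arctan2(*(a-b)[[1,0]]))-90)
# wedge butt
for tag in('top0','top1'):
    c=load(tag);hsv=cv2.cvtColor(c['frame'],cv2.COLOR_BGR2HSV); H,S,V=cv2.split(hsv)
    w=(S>110)&(V>50); k=np.zeros_like(w); k[135:195,200:275]=w[135:195,200:275]; k=comp(k)
    cs,_=cv2.findContours(k.astype(np.uint8),cv2.RETR_EXTERNAL,cv2.CHAIN_APPROX_NONE)
    P=np.array([onz(c,u,v,.052)[:2]*1000 for u,v in cs[0][:,0]])
    th=np.radians(27); x=np.array([np.cos(th),np.sin(th)]);y=np.array([-np.sin(th),np.cos(th)])
    t=P@y;s=P@x; q=s[t<t.min()+15]; print(tag,t.min(),t.max(),q.min(),q.max(), 'butt',x*(q.min()+q.max())/2+y*t.min())
E
```

```text
headTL [ 603.1 -241.9   36. ]
headTR [ 570. -311.   36.]
headBL [ 569.  -223.5   36. ]
headBR [ 533.9 -294.7   36. ]
h1 [ 542.6 -254.8   28. ]
h2 [ 438.2 -204.2   28. ]
h3l [ 505.8 -224.8   28. ]
h3r [ 496.4 -244.5   28. ]
-25.873759020896962
-25.582016045220556
top0 -300.4126241743854 -142.10567933506528 572.4797203023693 607.2755292369608 butt [6.61969290e+02 1.29229566e-01]
top1 -300.4126241743854 -142.10567933506528 573.7117578014195 607.2755292369608 butt [6.62518166e+02 4.08896226e-01]
```

Emit:
drive_tool --pt "0 0 -40 0 70" --pt "0 0 -85 0 70" --pt "0 0 -125 0 70" --pt "0 0 -150 0 70" --pt "0 0 -160 0 70" --pt "0 0 -166 0 70" --pt "1 0 -166 0 60" --pt "1 0 -166 0 40" --pt "1 0 -166 0 20" --pt "1 0 -166 0 10" --pt "1 0 -166 0 5" --pt "1 0 -166 0 5" --pt "1 0 -166 0 5" --pt "1 0 -166 0 5" --squeeze 100

```text
time_s: 3.65
position: [0.5208, -0.2439, 0.0318]
tool_rot: [0.0, 0.975, -0.221, 0.001]
wrist_force: [-1.0, 0.8, 5.9]
grip_width: 0.234
```

Emit:
drive_tool --pt "0 0 10 0 5" --pt "0 0 30 0 5" --pt "0 0 60 0 5" --pt "20 20 90 8 5" --pt "50 60 110 16 5" --pt "80 100 110 24 5" --pt "110 130 110 32 5" --pt "130 148 110 40 5" --pt "130 148 110 48 5" --pt "130 148 110 53 5" --pt "130 148 110 53 5" --pt "130 148 110 53 5"

```text
time_s: 4.85
position: [0.6497, -0.0957, 0.1402]
tool_rot: [-0.0, 0.972, 0.236, -0.0]
wrist_force: [-0.5, 0.0, -2.3]
grip_width: 0.233
```

```bash
python3 - <<'E'
from m import *
c=snap('wrist','w2'); snap('top','top2'); s=c['state']
print(s['time_s'],s['position'],s['tool_rot'],s['qpos'],s['grip_width'],s['wrist_force'])
a=load('top2')['frame'][80:230,150:350]; cv2.imwrite('pics/t2.png',cv2.convertScaleAbs(cv2.resize(a,None,fx=4,fy=4,interpolation=cv2.INTER_CUBIC),alpha=1.4))
E
```

```text
4.85 [ 0.64973296 -0.095687    0.14024417] [-1.59872645e-04  9.71748039e-01  2.36020414e-01 -2.97205874e-04] [ 9.09805241e-02  5.16813915e-01  2.03541202e-01 -2.40718481e-04
 -1.25815852e+00  1.95642697e+00] 0.23252520632880724 [-0.54307523  0.02498656 -2.25752346]
```

View pics/w2.png

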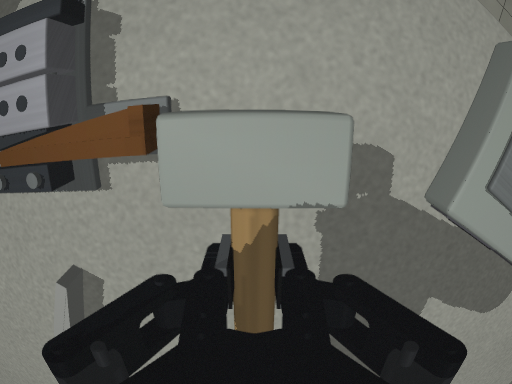

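View pics/t2.png

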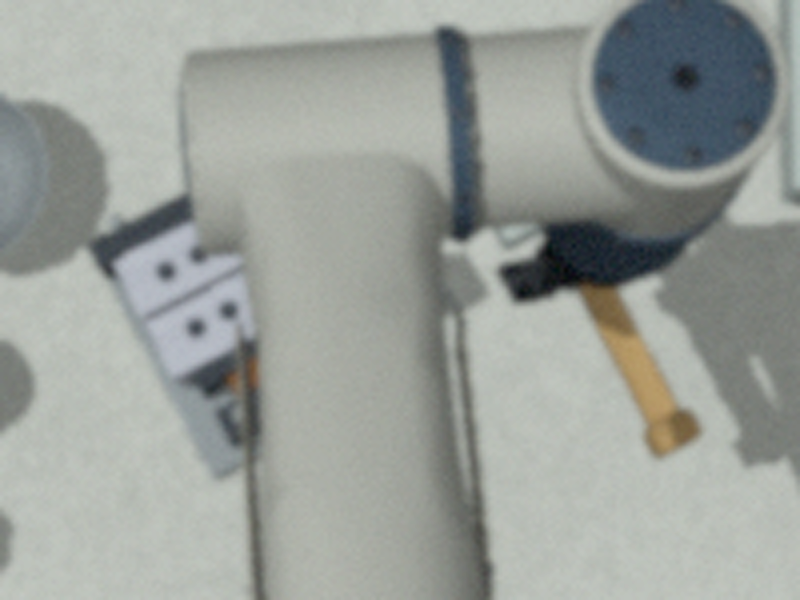

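The mallet is held firmly and level, with its head in the wrist view at (158–352, 112–207). The wedge butt shows at about (130–160, 105–153). I'll zoom there.

```bash
python3 - <<'E'
from m import *
a=load('w2')['frame'][60:220,0:200]; cv2.imwrite('pics/w2z.png',cv2.convertScaleAbs(cv2.resize(a,None,fx=4,fy=3.75,interpolation=cv2.INTER_CUBIC),alpha=1.5))
E
```

```text
(no output)
```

View pics/w2z.png

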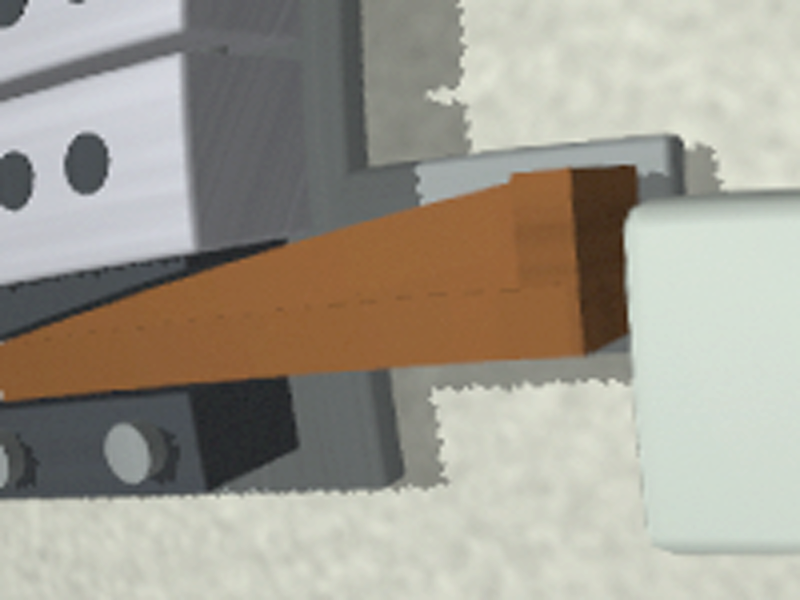

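```bash
python3 - <<'E'
from m import *
c=load('w2')
z=lambda X,Y:(X/4,60+Y/3.75)
A=wpt(c,*z(571,170),.052);B=wpt(c,*z(583,355),.052);C=wpt(c,*z(100,393),.052)
print('butt +x',A,'-x',B,'w',np.linalg.norm(A-B),'mid',(A+B)/2,'str',C)
d=C-B;print('straight yaw',np.degrees(np.arctan2(-d[0],d[1])), 'butt yaw',np.degrees(np.arctan2(*(A-B)[[1,0]])))
a,b=wpt(c,*z(190,62),.058),wpt(c,*z(195,250),.058);print('jaw end yaw',np.degrees(np.arctan2(*(a-b)[[1,0]])),a,b)
D=load('top1'); print(np.round(depthpt(D,219,179),3),np.round(depthpt(D,229,176),3))
# mallet head: top at TCP z - grip(…)
for zt in(.145,.150,.155):
    p=[wpt(c,*q,zt) for q in[(161,113),(351,113),(159,206),(349,206)]]
    print(zt,np.linalg.norm(p[0]-p[1]),np.linalg.norm(p[2]-p[3]),np.linalg.norm(p[0]-p[2]),np.mean(p,0), np.degrees(np.arctan2(-(p[0]-p[1])[0],(p[0]-p[1])[1])))
E
```

```text
butt +x [682.88105257  10.29061682  52.        ] -x [650.81342904  -6.43872241  52.        ] w 36.16909274837633 mid [666.84724081   1.92594721  52.        ] str [591.43235639 101.45587697  52.        ]
straight yaw 28.82670930272068 butt yaw 27.55057178962287
jaw end yaw 25.28805209309489 [673.44063107  97.54296307  58.        ] [637.04993263  80.35044199  58.        ]
[0.572 0.105 0.049] [0.58  0.077 0.056]
0.145 73.58981823895094 79.30853886748886 38.28615581139584 [698.98782593 -71.24354557 145.        ] 27.36498182419386
0.15 70.32443144339392 75.78939638568637 36.587291612095704 [699.84264549 -70.78270099 150.        ] 27.364981824193784
0.155 67.05904464783697 72.27025390388384 34.88842741279527 [700.69746505 -70.32185641 155.        ] 27.36498182419388
```

Emit:
drive_tool --pt "2 1 -30 0 5" --pt "2 1 -60 0 5" --pt "2 1 -80 0 5" --pt "2 1 -91 0 5" --pt "2 1 -91 0 5" --pt "2 1 -91 0 5" --squeeze 120

```text
time_s: 5.55
position: [0.6528, -0.0949, 0.0505]
tool_rot: [0.0, 0.971, 0.237, 0.001]
wrist_force: [0.6, -0.3, -1.8]
grip_width: 0.228
```

```bash
python3 - <<'E'
from m import *
c=snap('wrist','w3'); s=c['state']; snap('scene','s3')
print(s['time_s'],s['position'],s['grip_width'],s['wrist_force'])
a=load('s3')['frame'][150:270,200:380]; cv2.imwrite('pics/s3z.png',cv2.convertScaleAbs(cv2.resize(a,None,fx=4.4,fy=4.4,interpolation=cv2.INTER_CUBIC),alpha=1.5))
E
```

```text
5.55 [ 0.65280566 -0.09485468  0.05048175] 0.22755211236730188 [ 0.63174583 -0.29095126 -1.77539182]
```

View pics/w3.png

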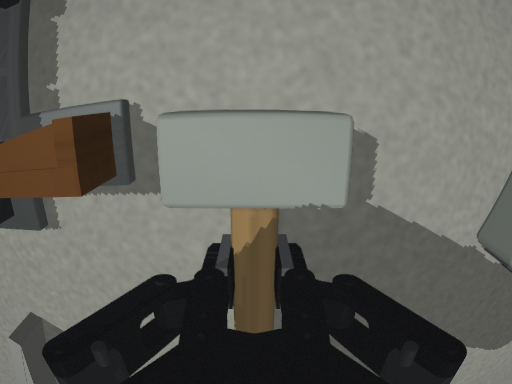

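View pics/s3z.png

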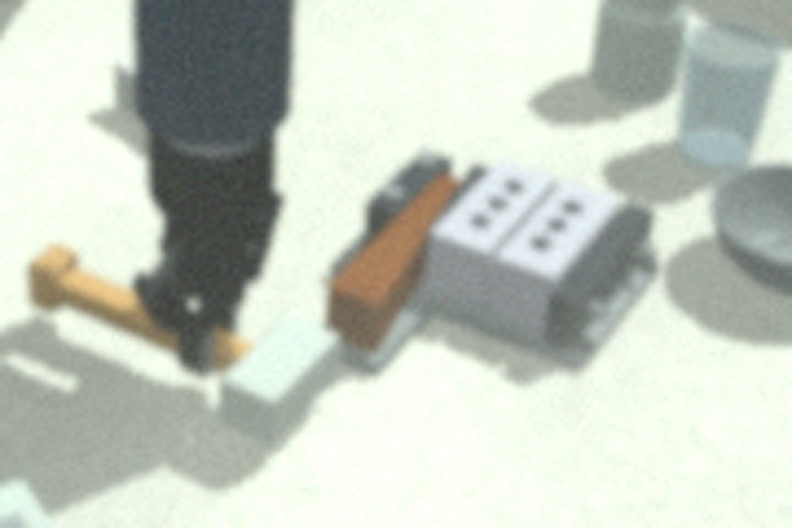

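```bash
python3 - <<'E'
from m import *
c=load('w3'); th=np.radians(27.5);x=np.array([np.cos(th),np.sin(th),0]);y=np.array([-np.sin(th),np.cos(th),0])
for n,u,v in[('b+',72,118),('b-',80,194.5),('h+',160,113),('h-',160,206)]:
    p=wpt(c,u,v,.053); print(n,np.round(p,1),round(p@x,1),round(p@y,1))
E
```

```text
b+ [683.1   9.9  53. ] 610.5 -306.7
b- [651.9  -5.8  53. ] 575.5 -306.2
h+ [701.6 -28.2  53. ] 609.3 -349.0
h- [665.7 -43.6  53. ] 570.4 -346.1
```

Emit:
drive_tool --pt "-3 10 0 0 5" --pt "-7 19 0 0 5" --pt "-14 32 0 0 5" --pt "-22 46 0 0 5" --pt "-22 46 0 0 5"

```text
time_s: 6.15
position: [0.6288, -0.0461, 0.0496]
tool_rot: [-0.0, 0.971, 0.238, -0.0]
wrist_force: [-0.1, 0.1, -2.6]
grip_width: 0.229
```

Emit:
drive_tool --pt "6 -11 0 0 5" --pt "12 -23 0 0 5" --pt "14 -27 0 0 5" --pt "14 -27 0 0 5"

```text
time_s: 6.55
position: [0.6444, -0.077, 0.0489]
tool_rot: [0.0, 0.972, 0.236, -0.0]
wrist_force: [-0.7, 0.5, -3.4]
grip_width: 0.227
```

```bash
cat > b.py <<'E'
from m import *
import sys
tag=sys.argv[1]
c=snap('wrist',tag); s=c['state']; print(s['time_s'],s['position'],s['wrist_force'])
a=c['frame'][60:220,0:200]; cv2.imwrite(f'pics/{tag}z.png',cv2.convertScaleAbs(cv2.resize(a,None,fx=4,fy=3.75,interpolation=cv2.INTER_CUBIC),alpha=1.5))
E
python3 b.py w4
```

```text
6.55 [ 0.64435126 -0.07704923  0.0489051 ] [-0.72111523  0.4600242  -3.43855772]
```

View pics/w4z.png

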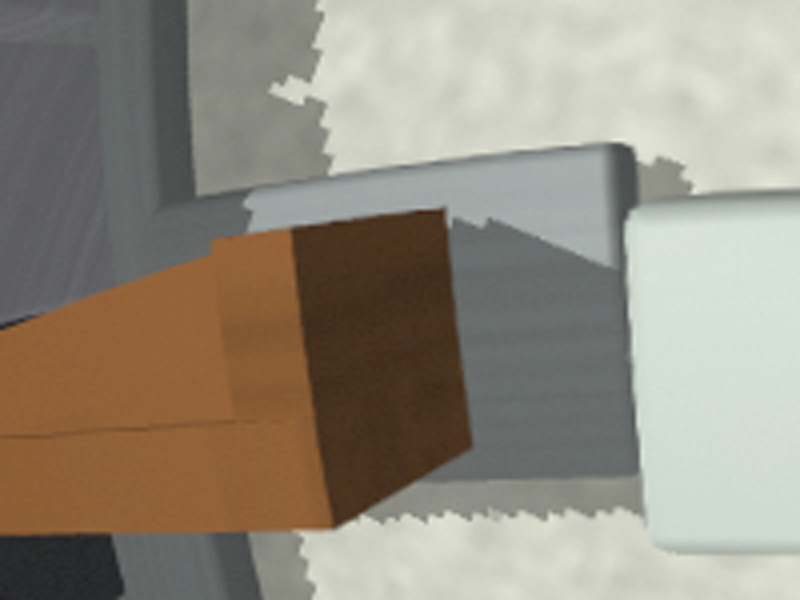

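```bash
cat > bm.py <<'E'
from m import *
import sys
tag=sys.argv[1]; v=list(map(float,sys.argv[2:6])); c=load(tag)
th=np.radians(27.5);x=np.array([np.cos(th),np.sin(th),0]);y=np.array([-np.sin(th),np.cos(th),0])
for n,(X,Y) in zip(['b+','b-'],[v[:2],v[2:]]):
    p=wpt(c,X/4,60+Y/3.75,.052); print(n,np.round(p,1),'x',round(p@x,1),'y',round(p@y,1))
P=c['state']['position']*1000; print('tcp x',P@x+55,'face y',P@y+40)
E
python3 bm.py w4 292 230 333 528; python3 bm.py w3 288 218 320 504
```

```text
b+ [673.9  26.2  52. ] x 609.9 y -288.0
b- [641.8   9.2  52. ] x 573.5 y -288.2
tcp x 590.9691681943392 face y -325.8718045434223
b+ [682.8  10.4  52. ] x 610.4 y -306.0
b- [651.3  -5.3  52. ] x 575.2 y -305.5
tcp x 590.2466756247366 face y -345.5692393978487
```

Emit:
drive_tool --pt "-4 8 1 0 5" --pt "-10 19 2 0 5" --pt "-16 31 2 0 5" --pt "-20 38 2 0 5" --pt "-20 38 2 0 5"

```text
time_s: 7.1
position: [0.6235, -0.036, 0.0516]
tool_rot: [-0.0, 0.971, 0.238, 0.0]
wrist_force: [0.5, -0.3, -3.1]
grip_width: 0.231
```

Emit:
drive_tool --pt "5 -9 0 0 5" --pt "12 -23 0 0 5" --pt "14 -27 0 0 5" --pt "14 -27 0 0 5"

```text
time_s: 7.5
position: [0.6385, -0.0663, 0.0509]
tool_rot: [0.0, 0.972, 0.236, -0.0]
wrist_force: [0.7, 1.1, -3.0]
grip_width: 0.228
```

```bash
python3 b.py w5
```

```text
7.5 [ 0.63851134 -0.06632178  0.0508806 ] [ 0.69867488  1.09754986 -3.02844564]
```

View pics/w5z.png

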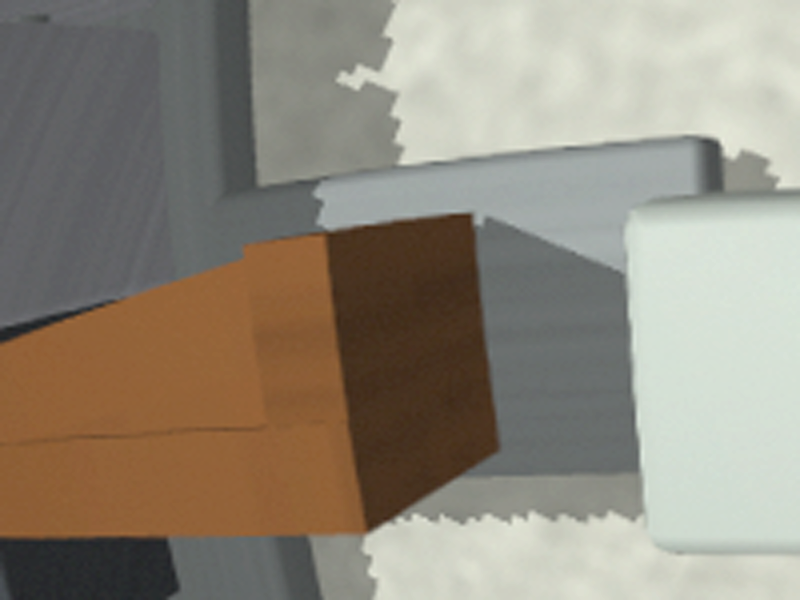

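```bash
python3 bm.py w5 326 234 367 532
```

```text
b+ [668.8  33.5  52. ] x 608.7 y -279.1
b- [636.5  16.3  52. ] x 572.2 y -279.4
tcp x 590.7424874976557 face y -313.6598691822499
```

Emit:
drive_tool --pt "-4 8 0 0 5" --pt "-10 19 0 0 5" --pt "-16 31 0 0 5" --pt "-20 38 0 0 5"

```text
time_s: 7.95
position: [0.6176, -0.0254, 0.0516]
tool_rot: [0.0, 0.971, 0.238, 0.0]
wrist_force: [2.8, -3.6, -3.5]
grip_width: 0.224
```

Emit:
drive_tool --pt "5 -9 0 0 5" --pt "12 -23 0 0 5" --pt "14 -27 0 0 5" --pt "14 -27 0 0 5"

```text
time_s: 8.35
position: [0.6325, -0.055, 0.051]
tool_rot: [-0.0, 0.972, 0.236, -0.0]
wrist_force: [-0.6, 0.4, -3.1]
grip_width: 0.231
```

```bash
python3 b.py w6
```

```text
8.35 [ 0.63246376 -0.05496798  0.05101895] [-0.58267316  0.3918516  -3.07886367]
```

View pics/w6z.png

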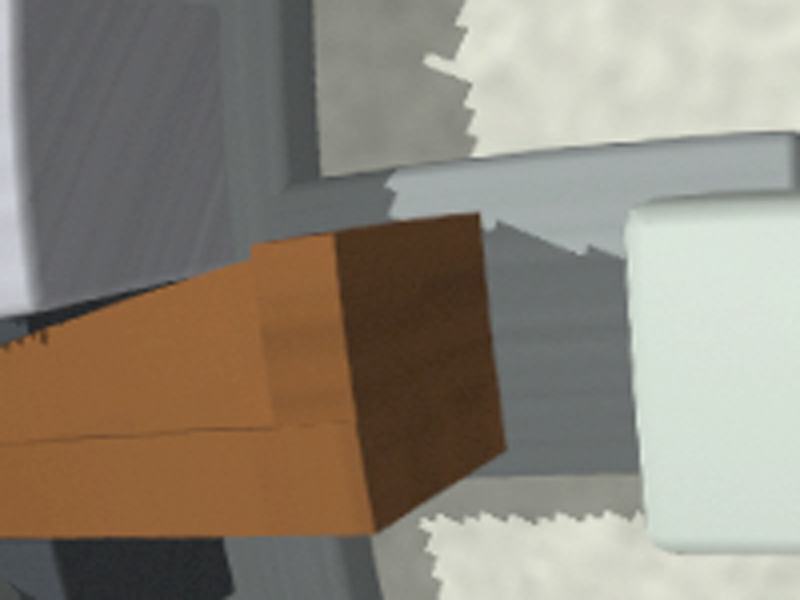

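Emit:
drive_tool --pt "-4 8 0 0 5" --pt "-10 19 0 0 5" --pt "-16 31 0 0 5" --pt "-20 38 0 0 5"

```text
time_s: 8.8
position: [0.6116, -0.0145, 0.0516]
tool_rot: [0.0, 0.971, 0.238, 0.0]
wrist_force: [1.5, -4.5, -2.9]
grip_width: 0.228
```

Emit:
drive_tool --pt "5 -9 0 0 5" --pt "12 -23 0 0 5" --pt "14 -27 0 0 5" --pt "14 -27 0 0 5"

```text
time_s: 9.2
position: [0.6265, -0.044, 0.051]
tool_rot: [-0.0, 0.972, 0.236, -0.0]
wrist_force: [-0.8, 0.4, -3.2]
grip_width: 0.229
```

```bash
python3 bm.py w6 334 235 375 533; python3 b.py w7
```

```text
b+ [663.   43.9  52. ] x 608.3 y -267.2
b- [630.8  26.7  52. ] x 571.8 y -267.6
tcp x 590.6208153486466 face y -300.7964561919057
9.2 [ 0.6265109  -0.04404605  0.0509723 ] [-0.8269994   0.44296537 -3.1709653 ]
```

View pics/w7z.png

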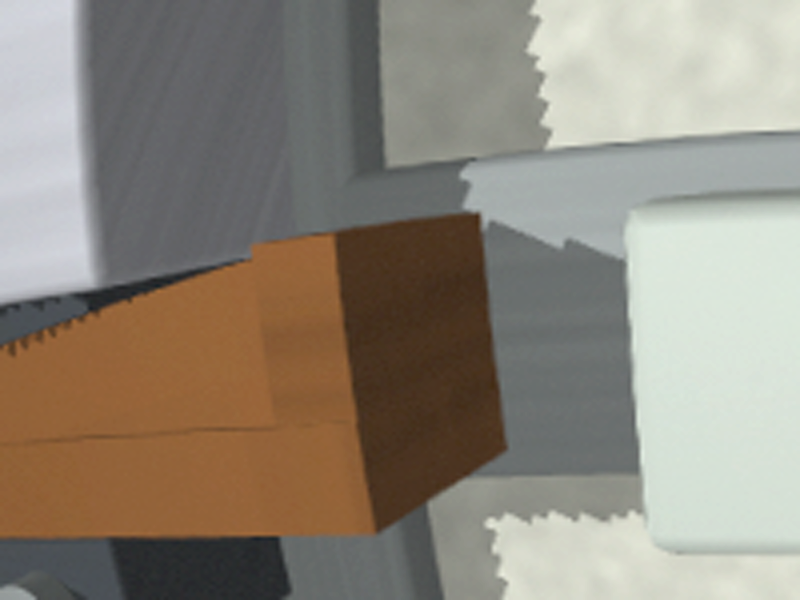

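Emit:
drive_tool --pt "-4 8 0 0 5" --pt "-9 17 0 0 5" --pt "-14 26 0 0 5" --pt "-17 32 0 0 5"

```text
time_s: 9.65
position: [0.6086, -0.0107, 0.0517]
tool_rot: [0.001, 0.971, 0.238, -0.0]
wrist_force: [5.8, -21.5, -5.8]
grip_width: 0.226
```

Emit:
drive_tool --pt "5 -9 0 0 5" --pt "12 -23 0 0 5" --pt "14 -27 0 0 5" --pt "14 -27 0 0 5"

```text
time_s: 10.05
position: [0.6235, -0.0387, 0.051]
tool_rot: [-0.0, 0.972, 0.236, -0.0]
wrist_force: [-0.1, 0.7, -2.6]
grip_width: 0.231
```

Emit:
drive_tool --pt "-4 8 0 0 5" --pt "-9 17 0 0 5" --pt "-14 26 0 0 5" --pt "-17 32 0 0 5"

```text
time_s: 10.45
position: [0.6076, -0.01, 0.0525]
tool_rot: [0.005, 0.971, 0.238, 0.0]
wrist_force: [15.2, -38.8, -11.0]
grip_width: 0.225
```

Emit:
drive_tool --pt "5 -9 0 0 5" --pt "12 -23 0 0 5" --pt "16 -31 0 0 5" --pt "16 -31 0 0 5"

```text
time_s: 10.85
position: [0.6225, -0.0373, 0.0512]
tool_rot: [-0.0, 0.972, 0.237, 0.0]
wrist_force: [-0.5, 0.7, -2.9]
grip_width: 0.227
```

```bash
python3 b.py w8;python3 - <<'E'
from m import *
snap('scene','s8'); a=load('s8')['frame'][150:270,200:380]; cv2.imwrite('pics/s8z.png',cv2.convertScaleAbs(cv2.resize(a,None,fx=4.4,fy=4.4,interpolation=cv2.INTER_CUBIC),alpha=1.5))
E
```

```text
10.85 [ 0.62248545 -0.0372878   0.05116198] [-0.46259792  0.72011104 -2.91952659]
```

View pics/w8.png

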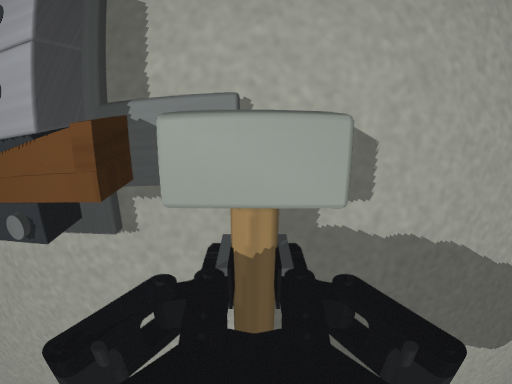

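View pics/w8z.png

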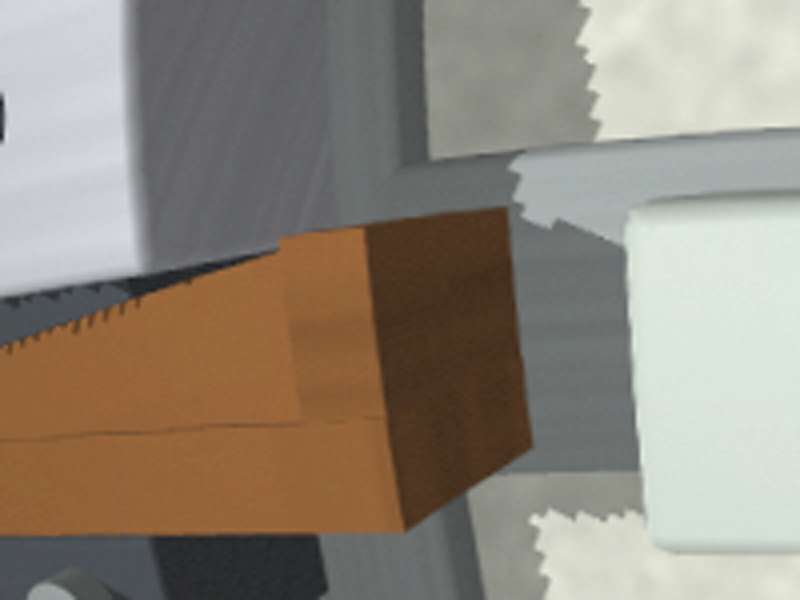

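View pics/s8z.png

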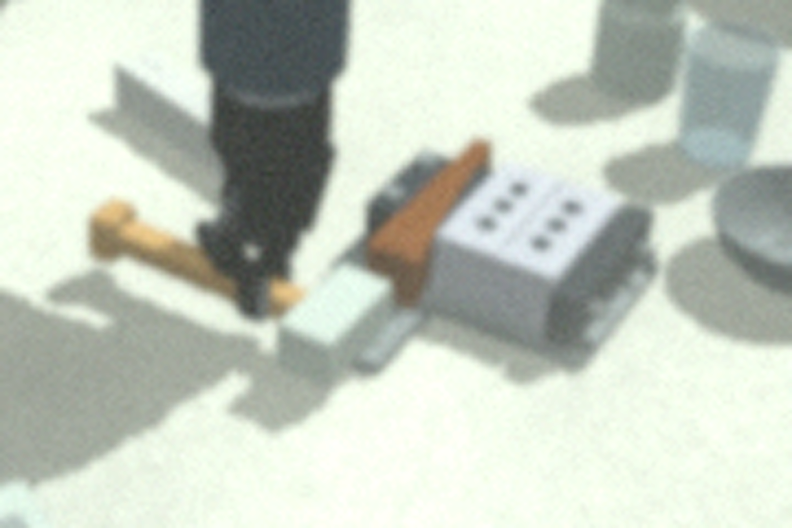

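Emit:
drive_tool --pt "-4 8 0 0 5" --pt "-8 16 0 0 5" --pt "-13 25 0 0 5" --pt "-16 31 0 0 5"

```text
time_s: 11.35
position: [0.6077, -0.0099, 0.0524]
tool_rot: [0.005, 0.971, 0.238, 0.001]
wrist_force: [16.4, -38.9, -12.3]
grip_width: 0.228
```

Emit:
drive_tool --pt "5 -9 0 0 5" --pt "12 -23 0 0 5" --pt "16 -31 0 0 5" --pt "16 -31 0 0 5"

```text
time_s: 11.75
position: [0.6225, -0.0374, 0.0512]
tool_rot: [-0.0, 0.972, 0.237, 0.0]
wrist_force: [-0.9, 0.5, -2.3]
grip_width: 0.229
```

```bash
python3 bm.py w8 364 228 405 531; python3 b.py w9
```

```text
b+ [655.2  58.3  52. ] x 608.0 y -250.8
b- [622.8  40.8  52. ] x 571.3 y -251.4
tcp x 589.9337477081294 face y -280.5064724402872
11.75 [ 0.62248668 -0.03737077  0.05117085] [-0.88271818  0.486147   -2.25583436]
```

View pics/w9z.png

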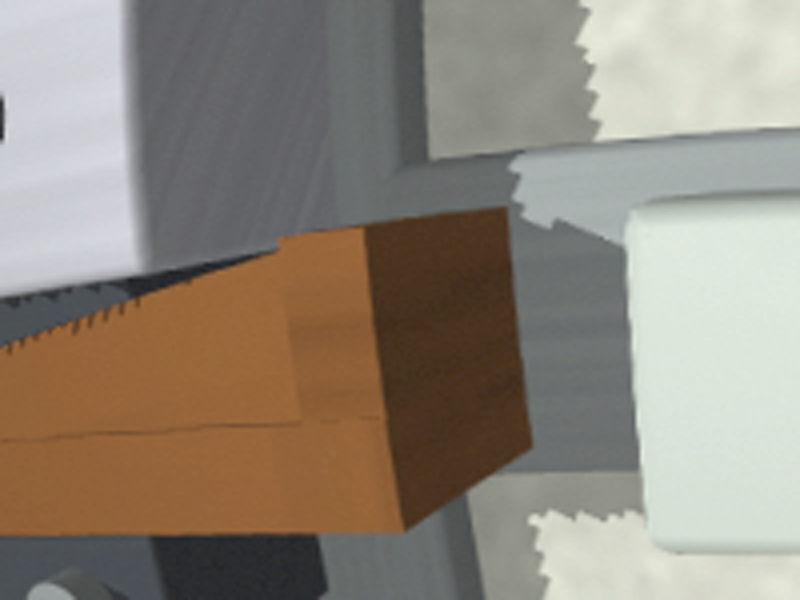

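Emit:
drive_tool --pt "8 -16 0 0 5" --pt "16 -36 10 0 5" --pt "10 -70 40 0 5" --pt "-10 -100 60 0 5" --pt "-40 -130 60 0 5" --pt "-70 -160 60 0 5" --pt "-95 -190 60 0 5" --pt "-102 -203 60 0 5" --pt "-102 -203 30 0 5" --pt "-102 -203 5 0 5" --pt "-102 -203 -8 0 5" --pt "-102 -203 -15 0 5" --pt "-102 -203 -18 0 5" --pt "-102 -203 -18 0 5" --pt "-102 -203 -18 0 5"

```text
time_s: 13.3
position: [0.5209, -0.2397, 0.0343]
tool_rot: [0.0, 0.971, 0.238, 0.001]
wrist_force: [-1.1, -0.1, -3.0]
grip_width: 0.228
```

Emit:
drive_tool --pt "0 0 -1 0 5" --pt "0 0 -2 0 5" --pt "0 0 -2 0 5"

```text
time_s: 13.6
position: [0.5205, -0.2397, 0.0319]
tool_rot: [0.0, 0.971, 0.237, 0.001]
wrist_force: [-0.7, 0.4, 0.6]
grip_width: 0.224
```

Emit:
drive_tool --pt "0 0 0 0 30" --pt "0 0 0 0 45" --pt "0 0 0 0 60" --pt "0 0 0 0 70" --pt "0 0 0 0 70" --pt "0 0 0 0 70" --pt "0 0 20 0 70" --pt "0 0 60 0 70" --pt "0 0 110 0 70" --pt "0 0 160 0 70" --pt "-40 -40 200 0 70" --pt "-80 -80 220 0 70" --pt "-120 -110 220 0 70" --pt "-140 -140 220 0 70" --pt "-140 -140 220 0 70"

```text
time_s: 15.1
position: [0.3772, -0.3822, 0.2523]
tool_rot: [0.001, 0.972, 0.236, 0.0]
wrist_force: [-0.7, 0.8, 0.2]
grip_width: 0.821
```

```bash
python3 - <<'E'
from m import *
c=snap('top','t10');snap('scene','s10');s=r.observe();print(s['time_s'],s['position'],s['wrist_force'],s['grip_width'])
for n,t,(a,b,x,y) in[('t10z','t10',(80,280,90,390)),('s10z','s10',(150,270,140,400))]:
    im=load(t)['frame'][a:b,x:y]; cv2.imwrite(f'pics/{n}.png',cv2.convertScaleAbs(cv2.resize(im,None,fx=2.6 if n[0]=='t' else 3,fy=2.6 if n[0]=='t' else 3,interpolation=cv2.INTER_CUBIC),alpha=1.4))
a=c['frame'][110:210,160:280]; cv2.imwrite('pics/t10m.png',cv2.convertScaleAbs(cv2.resize(a,None,fx=6,fy=6,interpolation=cv2.INTER_CUBIC),alpha=1.4))
E
```

```text
15.2 [ 0.37876913 -0.38084143  0.25147884] [-0.2255355  -0.36685445  0.39042914] 0.8175714687529182
```

View pics/t10z.png

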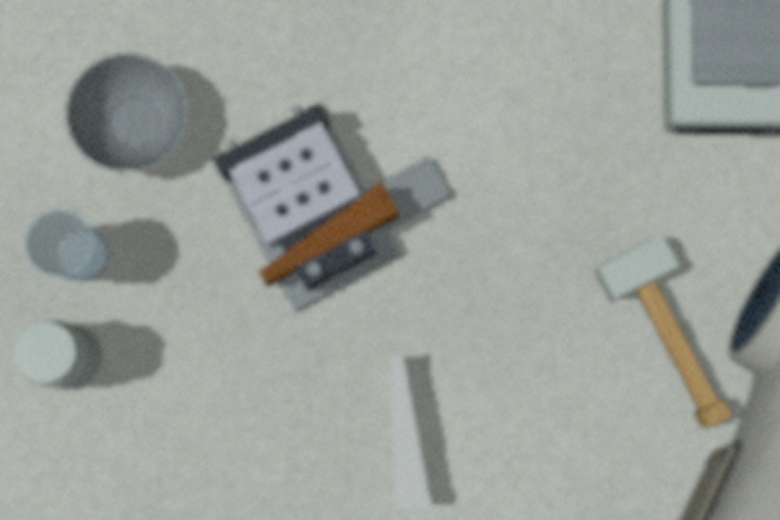

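View pics/s10z.png

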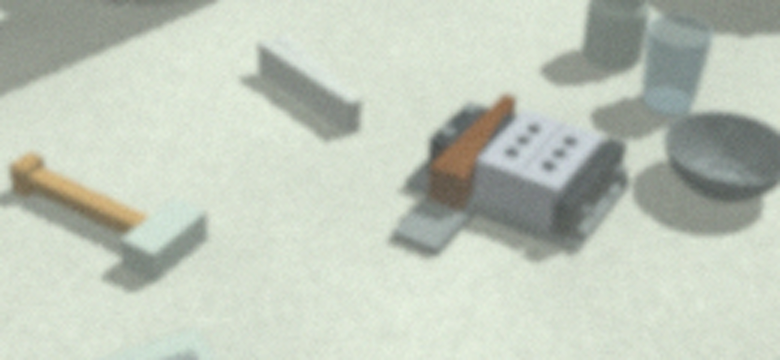

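View pics/t10m.png

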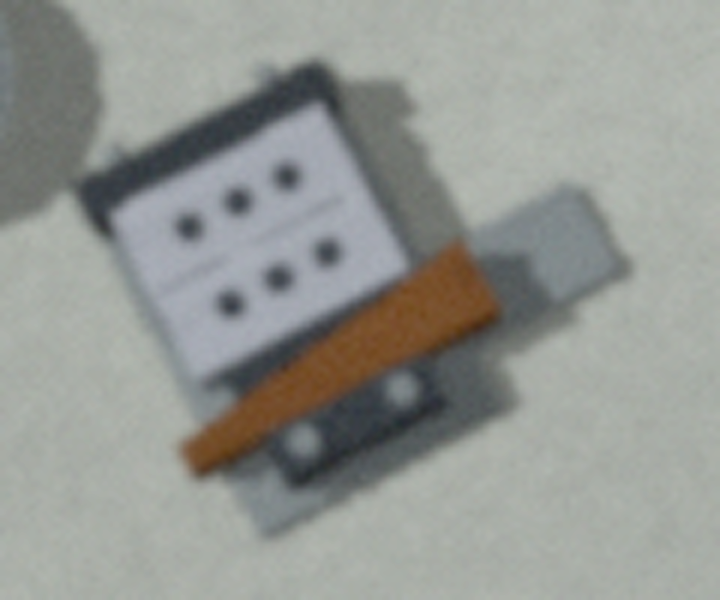

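The dark parting line in the mould is gone. The mallet lies flat at about (640–715, 240–425) in the enlarged top view, and the beaker, jar and bowl have not moved. I'll hand it in.

```bash
python3 -c "
from station import r
r.job_done(); print(r.observe()['time_s'])"
```

```text
the job is handed in; nothing more can be done
the job is handed in; nothing more can be done
```

I shut the mould with seven separate mallet taps, drawing the mallet back about 3 cm after each. I then laid the mallet flat on the bench, let go of it, moved the arm clear and handed the job in after about 15 s.

- **Taps:** The first tap moved the wedge about 18 mm and left the mould open. The wedge travelled about 55 mm in all.
- **Tightness:** The sixth tap, at about 42 N, moved the wedge 1 mm or less. The seventh, at about the same force, did not move it at all: the pictures before and after match.
- **Final check:** The dark gap between the mould halves is gone. By eye, the wide end of the wedge stands about 3 cm outside the keeper. The beaker, jar and bowl look unmoved, and the wrist force reads about zero.
- **Disagreements:** The top and wrist cameras differed by about 5 mm on the wedge's sideways position. I started from a value in between, then corrected to the closer wrist view. The last two taps were harder than the 15 to 20 N in the brief, but within the force limit.

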